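# Open the sander's belt cover and hold it for inspection

## Task

The belt sander's cover must be opened so that the belt can be looked at. Slide the cross fence along its rail until it is fully home against the red stop collar, then, before touching the black catch knob, tug the cover's pull upward to learn whether the hidden catch is holding it; if it is caught, let the cover down, slide the catch knob fully to its open end and try again. Raise the cover by its pull to about 45 degrees and finish while holding it there (it falls shut if let go), with the fence still at its stop and the glue, the offcut and the hammer left alone.

Things in the scene. Friction and masses are not known exactly. Their poses are not given: they have to be found in the camera images.
- sander: Green belt sander fixed to the bench. Origin: under its housing, which reaches 100 mm to the front, 110 mm to the rear and 200 mm to either side of it; x points to its rear, y to its left, z up. Flat deck 100 mm up; low motor behind (95 mm high). In this frame, all joints at 0: fence knob centre (85, 0, 165), pull (-78, 0, 144), catch knob (-45, -140, 120) mm.
- fence (a joint): Slide of the aluminium cross fence on the rail at the sander's rear, in m along its +y (left): 0 at the right end, 0.150 fully home, carriage touching the red stop collar. Slides with about 3 N, stays where left. Its blade (14 mm thick, lower edge 5 mm above the cover, reaching 103 mm forward of the rail) keeps the cover shut while it is over it, as at the start.
- fence_knob (a point): Centre of the fence's red grip knob: an upright round knob 28 mm in diameter and 40 mm high (20 mm above and below this point) on top of the dark 36 x 40 mm carriage. Moves with the fence. Axes as the sander's while it slides.
- cover (a joint): Hinge angle of the grey belt cover in rad: 0 closed, grows as the front edge rises, at most 1.3. A plain hinge: the cover (about 0.55 kg, 3 N at the pull) falls shut if let go. When the hidden catch holds it, it lifts only to about 0.045 rad (6 to 7 mm at the pull) and stops hard; when not caught it just swings up.
- pull (a point): Middle of the cover's pull: a round steel bar 12 mm in diameter, 84 mm long along y, on two posts (68 mm clear between them), 34 mm above the cover's top face and 7 mm behind its front edge. Moves and tilts with the cover. Can be pinched from above with one finger in front of the bar and one behind.
- cover_hinge (a point): Middle of the cover's hinge line (which runs along the sander's y) at the rear of the cover, fixed to the sander. With the cover closed the pull is 143 mm in front of it (-x) and 42 mm above it. The cover plate is 150 x 200 x 8 mm, its underside at this height.
- catch (a joint): Slide of the black catch knob in its deck slot right of the cover, in m along the sander's -y (right): 0 left end, 0.030 open end. About 3 N, stays where left. It is worn: where it stands at the start (0 to 0.006) does not show whether the hidden tongue holds the cover, but sliding it to the open end with the cover down always draws the tongue clear, and it stays clear.
- catch_knob (a point): Centre of the black catch knob, a block 34 mm long (x), 14 mm wide (y) and 34 mm high whose top is 37 mm above the deck. Pinch it across its width or push it to the right.
- glue_mid (a point): Middle of a yellow glue bottle (60 mm in diameter, 140 mm high) standing beside the sander. Bystander.
- offcut_mid (a point): Centre of a dark wood offcut, 120 x 50 x 40 mm, lying beside the sander. Bystander.
- hammer: A hammer lying on the bench to the left of the sander, handle towards its -x. Bystander.

How it is judged:
By the outcome, as a careful person would: the job done as asked, in the order asked, and still so for the second after the job is handed in, while the arm keeps its last pose, push and grip.
It also fails if it takes over 72 s, if anything falls off the work surface, if the arm or the gripper's body presses on something with over 40 N, if the wrist force passes 120 N, or if a joint passes its speed limit or range.

## Robot

A 6-joint arm with a two-finger parallel gripper is mounted at the origin on the work surface. World frame = base frame: x ahead of the robot, y to its left, z up, the work surface at z = 0. Lengths are in m, angles in rad, forces in N, time in s.
With the tool pointing down it reaches from about 0.375 to 0.9 m from the base axis. Payload 3.1 kg.
Tool frame: the origin (TCP) lies midway between the tips of the shut fingers; the grasp point (between the pads) lies 19 mm behind it (manip.tcp_to_grasp is the distance from the TCP to the grasp point, in m); z points along the fingers, y is the line along which they close (so a half turn about z gives the same grasp; the last joint's range is limited). The gripper opens to 85 mm and grips with 20 to 120 N. Pads are 22 mm wide; open, the fingers measure 114 mm over their backs; the gripper's body (76 mm by 85 mm) begins 54 mm behind the grasp point. The pads swing forward as they close: fully open they stand 13 mm farther back than shut.
Start: joints at [-1.452, 0.527, 1.433, -0, 1.181, -0.178], TCP at [0.183, -0.597, 0.231] pointing down, gripper open.
Joint ranges: [-3.08, 3.08], [-0.75, 2.2], [0.22, 2.44], [-1.43, 4.57], [0, 2.65], [-2.85, 2.85]. Speed limits (rad/s): [2.79, 2.79, 3.14, 3.14, 3.14, 3.14].

## Interface

Orientations are given as a unit quaternion [x, y, z, w].
In Python, from station import manip gives the robot as it stands. The module is installed in compiled form; this text tells all that it offers.
- The arm moves only by the shell command python3 -m crank 'ROWS' [OPENING] [FORCE]. ROWS is JSON, a list of rows, each a list of 2 entries, a list of its own where there are three numbers: the shift along the tool's x, y, z in cm, then the turn about the tool's z in degrees. In form: [[[x, y, z], spin], ...]. A call has 1 to 10 rows; each row is the pose to reach, as a shift and turn from the pose commanded when the call began, along the tool's axes at that moment; what a row does not reach only later rows make up. A row lasts 1/10 s, in which the tool goes at most 50 mm and 8.59 degrees, less where a joint would pass 70% of its speed; a pose out of reach is approached as far as the arm can. A call with a gripper value outside its range is refused whole. OPENING is the finger opening in cm, from 0 to 8.54, set as the call begins (- or left out, the last holds). The fingers move at their own pace and stop on an object; FORCE is the grip in N (left out, the last holds). Time passes only in rows, so rows that repeat a pose let the fingers close. It gives the time, the measured TCP pose, the force and the opening at its end, in the units of the state.
- manip.sense(): the state, without advancing time (a new reading comes with each control period).
- manip.snapshot(name): name is "scene" or "side" or "wrist"; returns the picture (480x640x3 uint8, red, green, blue); there is no depth.
- manip.camera_params(name): a dict with "fx", "fy", "cx", "cy" (pixels), "pose" (4x4, takes a point from camera to world coordinates). Camera axes: x right, y up, looking along -z (the intrinsics and any distortion apply to the point x, -y, -z); pixel columns grow to the right and rows downward; lengths in m; the calibration is good to about 2 mm. A picture is of the moment at which its call begins: read the wrist's pose just before it. camera_params takes no time and is no camera call; for the wrist camera it gives the pose at the moment of the call.
- manip.sign_off(): hands the job in, once; it reports no verdict.
The state is a dict: "t": time; "q": joint angles; "qd": joint speeds; "tau": joint torques, N m; "tcp_pos": TCP position; "tool_rot": TCP orientation; "force": force on the tool from outside, world axes, zero at the start; "ft_torque": the same for the moment, N m; "finger_gap": opening from 0.0 (shut) to 1.0 (fully open).
Only numpy, scipy, OpenCV 4.12 (cv2) and the standard library are available. Lean on these libraries where they do the work, as an engineer would, in place of code of your own. Each camera call takes 0.05 s, during which the arm holds its last target. There are 200 camera calls.

## Working session

There is one attempt and no reset: what is moved stays moved. The work goes in short steps, Python scripts to look and compute and a shell command to move; the robot and the scene stay as the last step left them, time stands still between calls to the robot, and variables do not carry over. Pictures are saved under pics/ and viewed, on a budget of 10 in all, crops included, one or two more only if the job needs it, and the job is handed in when it is done.

```bash
mkdir -p pics; python3 - <<'E'
from station import manip
import cv2,numpy as np
s=manip.sense();print(s['t'],s['tcp_pos'],s['tool_rot'],s['force'],s['finger_gap'],manip.tcp_to_grasp)
for n in("scene","side"):
    cv2.imwrite(f"pics/{n}0.png",manip.snapshot(n)[:,:,::-1])
    c=manip.camera_params(n);print(n,{k:np.round(v,4).tolist() if not isinstance(v,str) else v for k,v in c.items()})
E
```

```text
0.0 [ 0.18331239 -0.59674248  0.23030974] [ 9.88937990e-01  1.48325346e-01  3.60435132e-05 -1.11448288e-03] [ 0.07649373 -0.61477367  0.27357194] 1.001110183894792 0.0187
scene {'fx': 612.4083, 'fy': 612.4083, 'cx': 323.218, 'cy': 242.0885, 'pose': [[-0.0923, -0.8206, 0.5641, 1.3537], [0.9957, -0.0795, 0.0473, 0.0699], [0.006, 0.566, 0.8244, 1.2745], [0.0, 0.0, 0.0, 1.0]]}
side {'fx': 500.6619, 'fy': 500.6619, 'cx': 320.1211, 'cy': 242.0584, 'pose': [[-0.7967, 0.328, -0.5077, -0.1472], [-0.6044, -0.444, 0.6616, 0.9231], [-0.0084, 0.8339, 0.5519, 0.8853], [0.0, 0.0, 0.0, 1.0]]}
```

View pics/scene0.png

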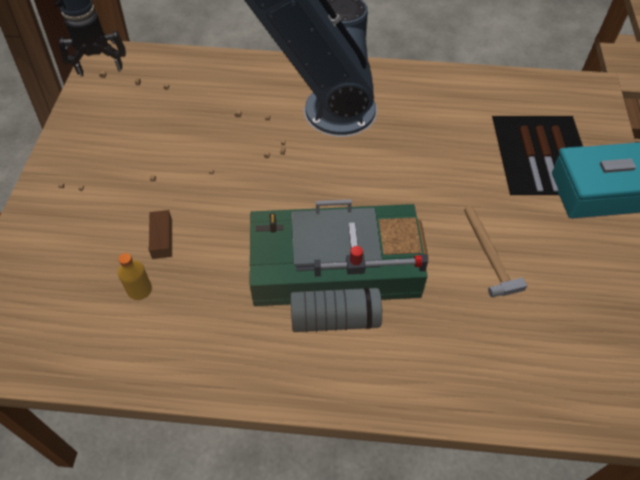

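View pics/side0.png

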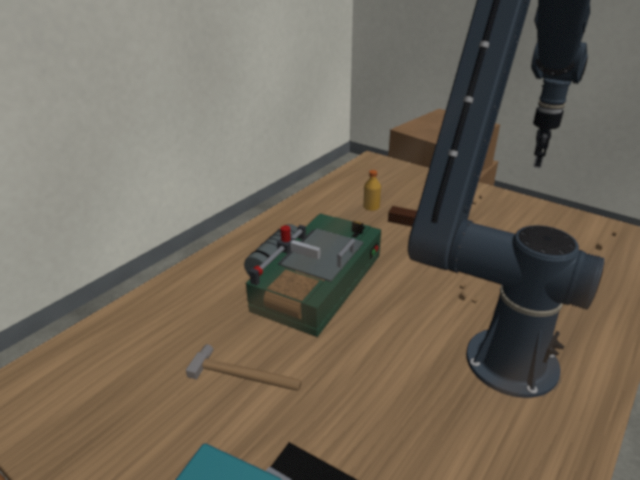

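Scene: fence knob ≈(357,254), pull ≈(334,204), catch knob ≈(273,220), collar ≈(421,262). The side view agrees. I'll enlarge.

```bash
python3 - <<'E'
import cv2
a=cv2.imread("pics/scene0.png")[190:340,240:440]
cv2.imwrite("pics/crop0.png",cv2.resize(a,None,fx=4,fy=4,interpolation=cv2.INTER_CUBIC))
E
```

```text
(no output)
```

View pics/crop0.png

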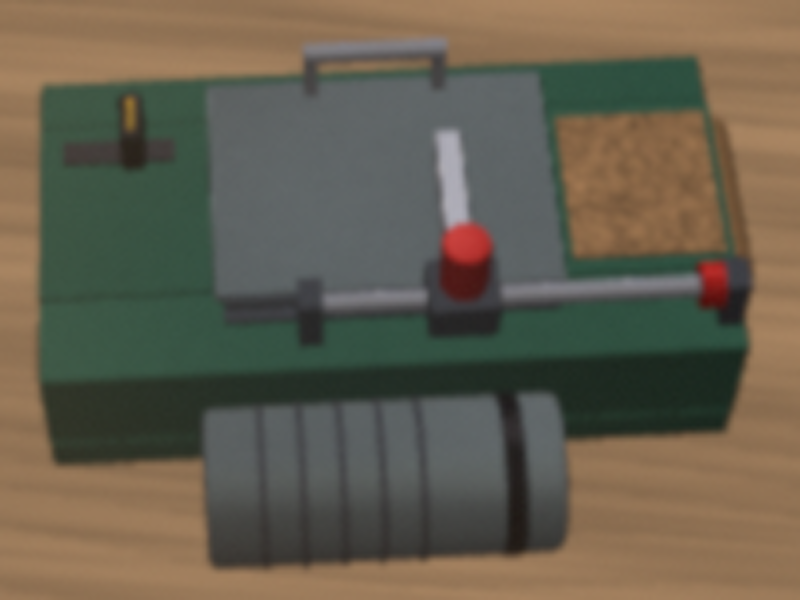

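Crop (4x, offset 240,190): deck front corners (42,88),(698,58), rear top corners (42,382),(748,350), pull bar (305..445, ~46), knob top (467,242), catch top (131,114).

```bash
cat > h.py <<'E'
from station import manip
import numpy as np
from scipy.spatial.transform import Rotation as R
def proj(P,c):
    T=np.array(c['pose']);p=(np.atleast_2d(P)-T[:3,3])@T[:3,:3]
    return np.c_[c['cx']+c['fx']*p[:,0]/-p[:,2],c['cy']-c['fy']*p[:,1]/-p[:,2]]
def world(S,p): # S=x,y,yaw
    p=np.atleast_2d(p).astype(float);c,s=np.cos(S[2]),np.sin(S[2])
    return np.c_[S[0]+c*p[:,0]-s*p[:,1],S[1]+s*p[:,0]+c*p[:,1],p[:,2]]
def off(target,grasp=False):
    "tool-frame shift (cm) from the measured TCP to world target"
    s=manip.sense();r=R.from_quat(s['tool_rot']);return 100*r.inv().apply(np.array(target)-s['tcp_pos'])
E
python3 - <<'E'
from h import *
from scipy.optimize import least_squares
c=manip.camera_params("scene")
print(c.keys())
uv=np.array([[42,88],[698,58],[42,382],[748,350],[305,47],[445,43],[467,242],[131,114]])/4+[240,190]
def pts(v):
    return world(v[:3],np.array([[-.1,-.2,.1],[-.1,.2,.1],[.11,-.2,.1],[.11,.2,.1],[-.078,-.042,.144],[-.078,.042,.144],[.085,v[3],.185],[-.045,-.14-v[4],.137]]))
r=least_squares(lambda v:(proj(pts(v),c)-uv).ravel(),[.6,0,0,.05,0])
print(r.x,np.degrees(r.x[2]));print(np.round(r.fun.reshape(-1,2),1))
S=r.x[:3]
for n,p in dict(knob=[.085,r.x[3],.165],knobhome=[.085,.15,.165],pull=[-.078,0,.144],catch=[-.045,-.14-r.x[4],.12],cend=[-.045,-.17,.12]).items():
    w=world(S,p)[0];print(n,w.round(4),np.hypot(*w[:2]).round(3))
s=manip.sense();print(R.from_quat(s['tool_rot']).as_matrix().round(3))
E
```

```text
dict_keys(['fx', 'fy', 'cx', 'cy', 'pose'])
[0.54352807 0.03129432 0.15121374 0.03702629 0.00380764] 8.663909105889097
[[-0.4 -1.6]
 [ 0.3 -1.2]
 [-1.3  0.1]
 [ 1.2 -0.4]
 [-0.3  1.8]
 [ 0.5  1.3]
 [-0.  -0.4]
 [ 0.   0. ]]
knob [0.622  0.0807 0.165 ] 0.627
knobhome [0.605  0.1924 0.165 ] 0.635
pull [0.4664 0.0195 0.144 ] 0.467
catch [ 0.5207 -0.1177  0.12  ] 0.534
cend [ 0.5247 -0.1435  0.12  ] 0.544
[[ 0.956  0.293 -0.   ]
 [ 0.293 -0.956  0.002]
 [ 0.    -0.002 -1.   ]]
```

```bash
python3 - <<'E'
from h import *
print(off([.622,.081,.27]).round(1))
E
```

```text
[ 61.8 -51.9  -3.8]
```

```bash
python3 -m crank '[[[3.5,-3,-1],2],[[7,-6,-2],4],[[10.5,-9,-3],6],[[14,-12,-4],8.3],[[17.5,-15,-4],8.3],[[21,-18,-4],8.3],[[24.5,-21,-4],8.3],[[28,-24,-4],8.3],[[31.5,-27,-4],8.3],[[34,-29,-4],8.3]]' 8.5 20; python3 - <<'E'
from h import *
print(off([.622,.081,.27]).round(1))
E
```

```text
t: 1.1
tcp_pos: [0.4238, -0.2176, 0.2711]
tool_rot: [0.997, 0.077, -0.0, -0.001]
force: [-0.4, -0.1, -0.0]
finger_gap: 0.996
[ 24.2 -26.5   0.1]
```

```bash
python3 -m crank '[[[3.3,-3.6,0],0],[[6.6,-7.2,0],0],[[10,-11,0],0],[[13,-14.2,0],0],[[16,-17.5,0],0],[[19,-21,0],0],[[21,-23.5,0],0],[[22.5,-25,0],0],[[22.5,-25,0],0],[[22.5,-25,0],0]]'; python3 - <<'E'
from h import *
import cv2
print(off([.622,.081,.27]).round(1), manip.sense()['q'].round(2))
c=manip.camera_params("wrist");print(c)
cv2.imwrite("pics/w1.png",manip.snapshot("wrist")[:,:,::-1])
E
```

```text
t: 2.1
tcp_pos: [0.607, 0.0609, 0.2706]
tool_rot: [0.997, 0.077, -0.001, 0.0]
force: [-1.2, 0.2, 0.0]
finger_gap: 0.994
[ 1.8 -1.8  0.1] [-0.08  0.47  1.42 -0.    1.25  1.33]
{'fx': 375.7247910311138, 'fy': 375.7247910311138, 'cx': 318.0351190599971, 'cy': 240.98159337717146, 'pose': array([[ 1.54093926e-01,  9.33372508e-01,  3.24146299e-01,
         6.90478541e-01],
       [-9.88056002e-01,  1.45355682e-01,  5.11572428e-02,
         7.38533014e-02],
       [ 6.32257617e-04, -3.28157716e-01,  9.44622736e-01,
         4.12847556e-01],
       [ 0.00000000e+00,  0.00000000e+00,  0.00000000e+00,
         1.00000000e+00]])}
```

View pics/w1.png

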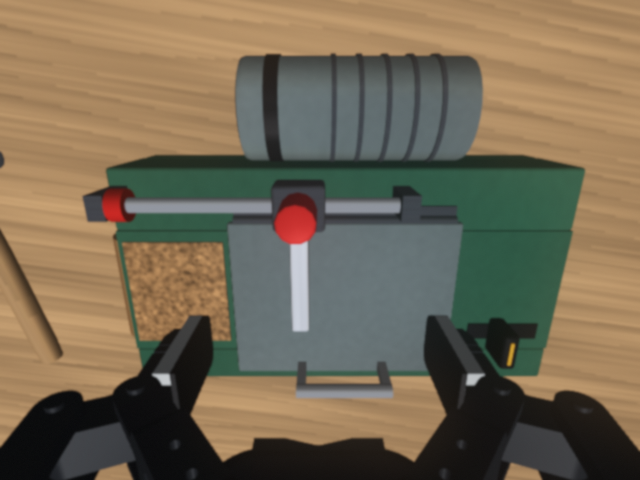

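Wrist view: knob top (296,224), pull bar ends (297,392)/(392,391), deck rear corners (107,170)/(583,168), front (140,376)/(540,375), catch top ≈(511,354). The blade clearly lies over the cover. Now a joint fit.

```bash
python3 - <<'E'
from h import *
from scipy.optimize import least_squares
c=manip.camera_params("scene");w=manip.camera_params("wrist")
uv=np.array([[42,88],[698,58],[42,382],[748,350],[305,47],[445,43],[467,242],[131,114]])/4+[240,190]
uw=np.array([[540,375],[140,376],[583,168],[107,170],[392,391],[297,392],[296,224],[511,354]])
def pts(v):
    return world(v[:3],np.array([[-.1,-.2,.1],[-.1,.2,.1],[.11,-.2,.1],[.11,.2,.1],[-.078,-.042,.144],[-.078,.042,.144],[.085,v[3],.185],[-.045,-.14-v[4],.137]]))
for nm,f in dict(w=lambda v:(proj(pts(v),w)-uw).ravel(),both=lambda v:np.r_[(proj(pts(v),w)-uw).ravel(),(proj(pts(v),c)-uv).ravel()]).items():
    r=least_squares(f,[.6,0,0,.05,0],loss='soft_l1')
    print(nm,r.x.round(4),np.degrees(r.x[2]));print(np.round(r.fun.reshape(-1,2),1).tolist())
    S=r.x[:3]
    for n,p in dict(knob=[.085,r.x[3],.165],pull=[-.078,0,.144],catch=[-.045,-.14-r.x[4],.12]).items():
        print(n,world(S,p)[0].round(4))
print(off([.622,.081,.27]).round(2))
E
```

```text
w [0.5407 0.0266 0.156  0.0368 0.0045] 8.936092347984347
[[-0.9, 2.3], [2.9, 2.3], [4.6, -0.5], [-3.5, -1.3], [0.1, -0.3], [-0.4, -1.1], [0.0, 3.4], [-0.0, -0.2]]
knob [0.6189 0.0761 0.165 ]
pull [0.4636 0.0145 0.144 ]
catch [ 0.5187 -0.1232  0.12  ]
both [0.5413 0.0277 0.1544 0.0361 0.0052] 8.844981526499625
[[-1.9, 2.0], [1.6, 1.4], [3.7, -1.1], [-4.8, -2.6], [-1.1, -1.0], [-1.7, -1.9], [-0.3, 2.1], [-0.3, -0.7], [-1.9, -2.2], [-1.3, -2.2], [-2.5, -0.6], [-0.3, -1.6], [-1.8, 1.0], [-1.1, 0.4], [-2.0, -1.4], [-2.1, -0.7]]
knob [0.6198 0.0764 0.165 ]
pull [0.4642 0.0157 0.144 ]
catch [ 0.5192 -0.1227  0.12  ]
[ 1.82 -1.81  0.08]
```

```bash
python3 - <<'E'
from h import *
print(off([.621,.078,.157]).round(2),R.from_quat(manip.sense()['tool_rot']).as_matrix().round(3).tolist())
E
```

```text
[ 1.69 -1.53 11.38] [[0.988, 0.152, -0.002], [0.152, -0.988, -0.0], [-0.002, 0.0, -1.0]]
```

```bash
python3 -m crank '[[[1.7,-1.5,3],0],[[1.7,-1.5,6],0],[[1.7,-1.5,9],0],[[1.7,-1.5,11.2],0],[[1.7,-1.5,11.2],0],[[1.7,-1.5,11.2],0]]' 8.5 20; python3 -m crank '[[[0,0,0],0],[[0,0,0],0],[[0,0,0],0],[[0,0,0],0],[[0,0,0],0],[[0,0,0],0],[[0,0,0],0],[[0,0,0],0]]' 1.5 25
```

```text
t: 2.75
tcp_pos: [0.622, 0.0772, 0.1596]
tool_rot: [0.997, 0.076, -0.0, 0.0]
force: [-0.4, 0.7, 1.1]
finger_gap: 0.993
t: 3.55
tcp_pos: [0.6225, 0.0784, 0.1603]
tool_rot: [0.997, 0.076, 0.001, 0.0]
force: [-0.9, 0.3, 6.1]
finger_gap: 0.317
```

```bash
python3 -m crank '[[[0,-1,0],0],[[0,-2.5,0],0],[[0,-4,0],0],[[0,-5.5,0],0],[[0,-7,0],0],[[0,-8.5,0],0],[[0,-9.5,0],0],[[0,-10.3,0],0],[[0,-10.3,0],0]]';  python3 -m crank '[[[0,-0.2,0],0],[[0,-0.4,0],0],[[0,-0.6,0],0],[[0,-0.8,0],0],[[0,-0.8,0],0]]'; 
```

```text
t: 4.45
tcp_pos: [0.6065, 0.1813, 0.1603]
tool_rot: [0.997, 0.077, 0.001, -0.0]
force: [-0.6, 1.4, 6.1]
finger_gap: 0.317
t: 4.95
tcp_pos: [0.6056, 0.1876, 0.1603]
tool_rot: [0.997, 0.077, 0.001, 0.001]
force: [-0.8, -1.3, 4.9]
finger_gap: 0.317
```

```bash
for i in 1 2; do python3 -m crank '[[[0,-0.1,0],0],[[0,-0.2,0],0],[[0,-0.3,0],0],[[0,-0.3,0],0]]' | grep -E 'pos|force'; done
```

```text
tcp_pos: [0.6052, 0.1898, 0.1603]
force: [-1.8, -3.3, 6.0]
tcp_pos: [0.6052, 0.1899, 0.1603]
force: [-0.9, -11.1, 5.4]
```

```bash
python3 -m crank '[[[0,-0.1,0],0],[[0,-0.2,0],0],[[0,-0.2,0],0]]' | grep -E 'pos|force'; python3 -m crank '[[[0,0.4,0],0],[[0,0.4,0],0]]' | grep -E 'pos|force'; python3 -m crank '[[[0,0,0],0],[[0,0,0],0],[[0,0,0],0],[[0,0,0],0],[[0,0,-1],0],[[0,0,-4],0],[[0,0,-8],0],[[0,0,-8],0]]' 5;  python3 - <<'E'
from h import *
S=[.5413,.0277,.1544]
print(off([*world(S,[-.078,0,0])[0][:2],.235]).round(2))
import cv2
cv2.imwrite("pics/w2.png",manip.snapshot("wrist")[:,:,::-1])
E
```

```text
tcp_pos: [0.6052, 0.19, 0.1602]
force: [-0.2, -15.9, 5.8]
tcp_pos: [0.6052, 0.1898, 0.1602]
force: [-1.2, -5.0, 5.4]
t: 7.05
tcp_pos: [0.6086, 0.1928, 0.2462]
tool_rot: [0.997, 0.077, 0.007, -0.0]
force: [1.2, -0.1, 0.6]
finger_gap: 0.588
[-16.99  15.3    0.9 ]
```

View pics/w2.png

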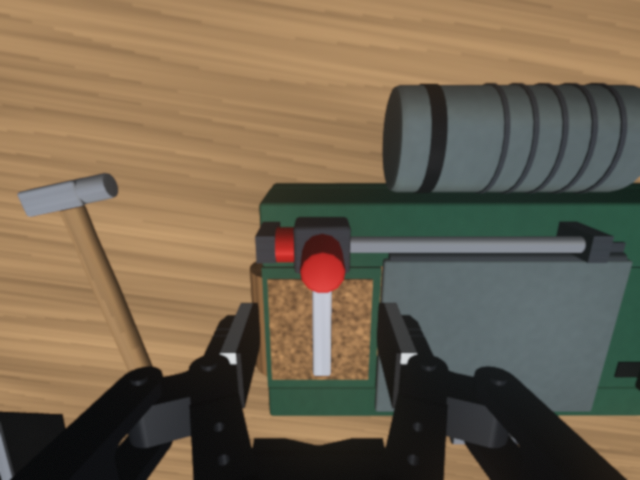

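```bash
python3 -m crank '[[[-1.7,1.5,0],-8],[[-4,3.6,0],-16],[[-6.5,6,0],-24],[[-9,8.2,0],-32],[[-11.5,10.4,0],-40],[[-14,12.6,0],-48],[[-16,14.4,0],-56],[[-17,15.3,0],-64],[[-17,15.3,0],-72],[[-17,15.3,0],-80]]' >/dev/null; python3 -m crank '[[[0,0,0],-5],[[0,0,0],-10],[[0,0,0],-10],[[0,0,0],-10]]';  python3 - <<'E'
from h import *
S=[.5413,.0277,.1544]
print(off([*world(S,[-.078,0,0])[0][:2],.235]).round(2),manip.sense()['q'].round(2))
print(R.from_quat(manip.sense()['tool_rot']).as_matrix().round(3).tolist())
import cv2
print(proj(world(S,[[-.078,-.042,.144],[-.078,.042,.144]]),manip.camera_params("wrist")))
cv2.imwrite("pics/w3.png",manip.snapshot("wrist")[:,:,::-1])
E
```

```text
t: 8.5
tcp_pos: [0.4595, 0.015, 0.239]
tool_rot: [0.652, 0.759, -0.0, -0.0]
force: [0.2, -0.5, -0.3]
finger_gap: 0.585
[-0.    0.48  0.4 ] [-0.21  0.3   1.82 -0.    1.03 -0.36]
[[-0.151, 0.989, -0.001], [0.989, 0.151, 0.0], [0.0, -0.001, -1.0]]
[[324.93848676 299.97795322]
 [325.40969404 181.49002409]]
```

View pics/w3.png

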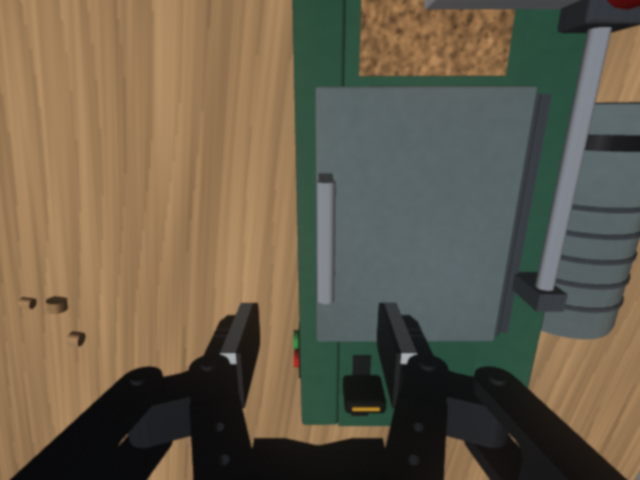

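```bash
python3 -m crank '[[[0,0.5,3],0],[[0,0.5,6],0],[[0,0.5,9],0],[[0,0.5,11.1],0],[[0,0.5,11.1],0],[[0,0.5,11.1],0]]'; python3 -m crank '[[[0,0,0],0],[[0,0,0],0],[[0,0,0],0],[[0,0,0],0],[[0,0,0],0],[[0,0,0],0],[[0,0,0],0]]' 0.4 30
```

```text
t: 9.15
tcp_pos: [0.465, 0.0156, 0.1284]
tool_rot: [0.651, 0.759, -0.0, -0.0]
force: [0.0, 0.1, 0.3]
finger_gap: 0.583
t: 9.85
tcp_pos: [0.4646, 0.0154, 0.1294]
tool_rot: [0.651, 0.759, -0.0, 0.0]
force: [-1.9, -1.4, 5.3]
finger_gap: 0.126
```

```bash
python3 -m crank '[[[0,0.1,-0.2],0],[[0,0.15,-0.4],0],[[0,0.2,-0.6],0],[[0,0.2,-0.6],0]]' |grep -E 'pos|force|gap'; python3 -m crank '[[[0,0.05,-0.2],0],[[0,0.1,-0.4],0],[[0,0.15,-0.6],0],[[0,0.15,-0.6],0]]'|grep -E 'pos|force|gap'
```

```text
tcp_pos: [0.466, 0.0157, 0.1342]
force: [-2.7, -4.8, -3.6]
finger_gap: 0.123
tcp_pos: [0.4672, 0.0159, 0.1383]
force: [0.7, -6.0, -21.8]
finger_gap: 0.124
```

```bash
python3 -m crank '[[[0,0,-0.2],0],[[0,0,-0.4],0],[[0,0,-0.4],0],[[0,0,-0.4],0]]' |grep -E 'pos|force|gap'; python3 - <<'E'
from h import *
import cv2
a=manip.snapshot("side")[:,:,::-1][190:340,230:400]
cv2.imwrite("pics/side1.png",cv2.resize(a,None,fx=4,fy=4,interpolation=cv2.INTER_CUBIC))
E
```

```text
tcp_pos: [0.4676, 0.0161, 0.1407]
force: [3.9, -4.2, -34.5]
finger_gap: 0.124
```

Stops hard at about 9 mm with the force climbing to 35 N (3 N if free), so the cover is caught. I'll let it down.

```bash
python3 -m crank '[[[0,-0.1,0.4],0],[[0,-0.15,0.8],0],[[0,-0.25,1.2],0],[[0,-0.35,1.5],0],[[0,-0.35,1.5],0]]' |grep -E 'pos|force|gap'; python3 -m crank '[[[0,0,0],0],[[0,0,0],0],[[0,0,0],0],[[0,0,0],0],[[0,0,0],0],[[0,0,-3],0],[[0,0,-7],0],[[0,0,-10],0],[[0,0,-10],0]]' 5;  python3 - <<'E'
from h import *
S=[.5413,.0277,.1544]
print(off([*world(S,[-.045,-.145,0])[0][:2],.235]).round(2))
E
```

```text
tcp_pos: [0.4646, 0.0156, 0.1304]
force: [-4.2, -3.9, -0.0]
finger_gap: 0.126
t: 12.5
tcp_pos: [0.4678, 0.0152, 0.2331]
tool_rot: [0.651, 0.759, 0.002, 0.004]
force: [-0.2, 0.0, 0.4]
finger_gap: 0.582
[-14.39   2.97  -0.11]
```

```bash
python3 -m crank '[[[-2,0.4,0],8.5],[[-4,0.8,0],17],[[-6,1.2,0],25.5],[[-8,1.7,0],34],[[-10,2.1,0],42.5],[[-12,2.5,0],51],[[-13.5,2.8,0],59.5],[[-14.4,3,0],68],[[-14.4,3,0],76.5],[[-14.4,3,0],85]]' 3.6 >/dev/null; python3 -m crank '[[[0,0,0],5],[[0,0,0],5],[[0,0,0],5]]';  python3 - <<'E'
from h import *
S=[.5413,.0277,.1544]
print(off([*world(S,[-.045,-.145,0])[0][:2],.111]).round(2),manip.sense()['q'].round(2))
print(R.from_quat(manip.sense()['tool_rot']).as_matrix().round(3).tolist())
import cv2
P=world(S,[[-.045-.017,-.145,.137],[-.045+.017,-.145,.137],[-.045,-.145-.007,.137],[-.045,-.145+.007,.137]])
print(proj(P,manip.camera_params("wrist")).round())
cv2.imwrite("pics/w4.png",manip.snapshot("wrist")[:,:,::-1])
E
```

```text
t: 13.8
tcp_pos: [0.516, -0.1219, 0.2285]
tool_rot: [0.997, 0.077, -0.001, -0.0]
force: [0.3, -0.9, -0.3]
finger_gap: 0.423
[ 0.31  0.12 11.75] [-0.44  0.4   1.67  0.    1.07  0.97]
[[0.988, 0.154, -0.001], [0.154, -0.988, 0.001], [-0.001, -0.001, -1.0]]
[[319. 265.]
 [319. 217.]
 [330. 242.]
 [309. 242.]]
```

View pics/w4.png

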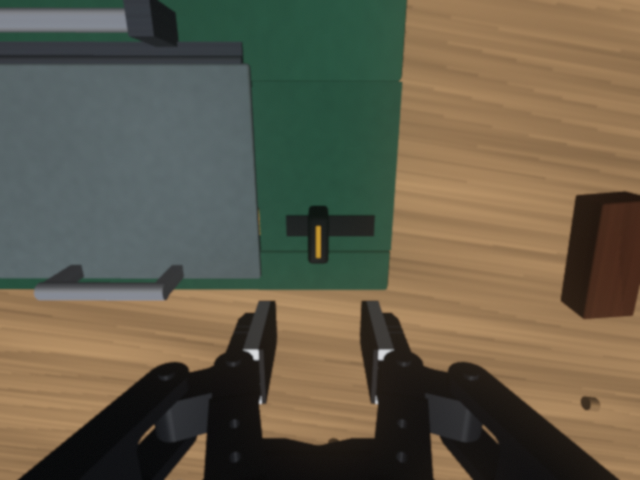

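The catch knob is at (318,240), where predicted (319,241). The cover is down.

```bash
python3 -m crank '[[[0.3,0.1,3],0],[[0.3,0.1,6],0],[[0.3,0.1,9],0],[[0.3,0.1,11.5],0],[[0.3,0.1,11.5],0],[[0.3,0.1,11.5],0]]' |grep -E 'pos|force|gap'; python3 -m crank '[[[0,0,0],0],[[0,0,0],0],[[0,0,0],0],[[0,0,0],0],[[0,0,0],0]]' 0.6 30 |grep -E 'pos|force|gap'; python3 -m crank '[[[0,0.4,0],0],[[0,0.9,0],0],[[0,1.4,0],0],[[0,1.9,0],0],[[0,2.2,0],0],[[0,2.2,0],0]]' |grep -E 'pos|force|gap'; python3 -m crank '[[[0,0.1,0],0],[[0,0.2,0],0],[[0,0.3,0],0],[[0,0.4,0],0],[[0,0.4,0],0]]' |grep -E 'pos|force|gap'
```

```text
tcp_pos: [0.5196, -0.1226, 0.1143]
force: [0.2, 0.9, -0.6]
finger_gap: 0.421
tcp_pos: [0.5206, -0.123, 0.1159]
force: [0.8, 0.8, 6.9]
finger_gap: 0.153
tcp_pos: [0.524, -0.1449, 0.1158]
force: [-0.5, 1.3, 5.2]
finger_gap: 0.155
tcp_pos: [0.5243, -0.1468, 0.1159]
force: [0.3, 6.2, 7.4]
finger_gap: 0.153
```

```bash
for i in 1 2; do python3 -m crank '[[[0,0.1,0],0],[[0,0.2,0],0],[[0,0.3,0],0],[[0,0.3,0],0]]' |grep -E 'pos|force|gap'; done
```

```text
tcp_pos: [0.5243, -0.147, 0.1158]
force: [2.1, 13.6, 9.9]
finger_gap: 0.16
tcp_pos: [0.5242, -0.1471, 0.1158]
force: [3.6, 20.4, 12.7]
finger_gap: 0.156
```

The knob travelled 24 mm from about 5.5 mm to a hard stop, so it is at the open end. Back to the pull.

```bash
python3 -m crank '[[[0,-0.8,0],0],[[0,-0.8,0],0],[[0,-0.8,0],0],[[0,-0.8,0],0],[[0,-0.8,-2],0],[[0,-0.8,-6],0],[[0,-0.8,-10],0],[[0,-0.8,-11.9],0],[[0,-0.8,-11.9],0]]' 5 |grep -E 'pos|force|gap';python3 - <<'E'
from h import *
print(off([.465,.0155,.233]).round(2))
E
```

```text
tcp_pos: [0.5252, -0.1482, 0.2365]
force: [-0.1, -0.9, -0.1]
finger_gap: 0.589
[ -3.47 -17.09   0.25]
```

```bash
python3 -m crank '[[[-0.4,-2,0],-8.5],[[-0.8,-4,0],-17],[[-1.2,-6,0],-25.5],[[-1.7,-8.2,0],-34],[[-2.1,-10.4,0],-42.5],[[-2.6,-12.6,0],-51],[[-3,-14.6,0],-59.5],[[-3.3,-16.2,0],-68],[[-3.5,-17.1,0],-76.5],[[-3.5,-17.1,0],-85]]' >/dev/null; python3 -m crank '[[[0,0,0],-5],[[0,0,0],-5],[[0,0,0],-5],[[0,0,0],-5]]';  python3 - <<'E'
from h import *
print(off([.465,.0155,.127]).round(2))
print(R.from_quat(manip.sense()['tool_rot']).as_matrix().round(3).tolist())
import cv2
cv2.imwrite("pics/w5.png",manip.snapshot("wrist")[:,:,::-1])
E
```

```text
t: 19.15
tcp_pos: [0.4623, 0.0171, 0.2327]
tool_rot: [0.652, 0.758, -0.0, -0.001]
force: [-0.3, -0.2, -0.9]
finger_gap: 0.583
[-0.2   0.25 10.57]
[[-0.151, 0.989, -0.001], [0.989, 0.151, 0.0], [0.0, -0.001, -1.0]]
```

View pics/w5.png

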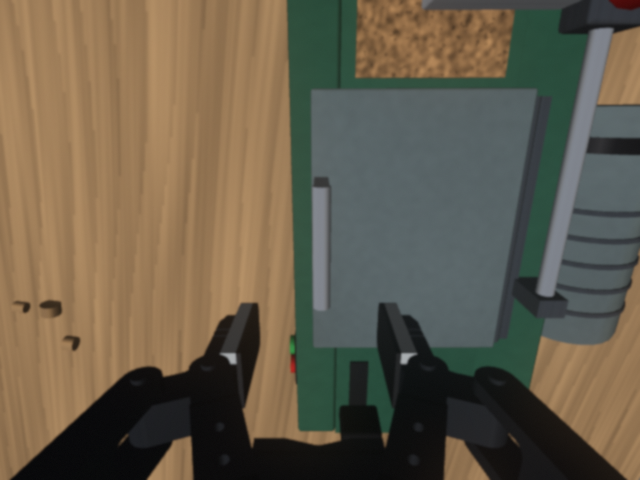

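The cover is down and the catch knob has moved to the slot's open end; bar at (320,244). Gripping and trying again.

```bash
python3 -m crank '[[[-0.2,0.25,3],0],[[-0.2,0.25,6],0],[[-0.2,0.25,9],0],[[-0.2,0.25,10.5],0],[[-0.2,0.25,10.5],0],[[-0.2,0.25,10.5],0]]'|grep -E 'pos|force|gap'; python3 -m crank '[[[0,0,0],0],[[0,0,0],0],[[0,0,0],0],[[0,0,0],0],[[0,0,0],0],[[0,0,0],0],[[0,0,0],0]]' 0.4 40 |grep -E 'pos|force|gap'; python3 -m crank '[[[0,0.1,-0.3],0],[[0,0.2,-0.6],0],[[0,0.3,-0.9],0],[[0,0.42,-1.23],0],[[0,0.42,-1.23],0]]' |grep -E 'pos|force|gap'
```

```text
tcp_pos: [0.4656, 0.0156, 0.1284]
force: [0.1, 0.5, -0.8]
finger_gap: 0.586
tcp_pos: [0.4645, 0.0155, 0.1292]
force: [-2.6, -1.8, 5.2]
finger_gap: 0.122
tcp_pos: [0.4681, 0.0161, 0.1406]
force: [-3.1, -4.2, -3.6]
finger_gap: 0.124
```

Free now: only about 4 N at 11 mm. Raising along the arc.

```bash
python3 -m crank '[[[0,0.25,-0.6],0],[[0,0.53,-1.19],0],[[0,0.83,-1.77],0],[[0,1.15,-2.33],0],[[0,1.5,-2.88],0],[[0,1.88,-3.41],0],[[0,2.28,-3.92],0],[[0,2.69,-4.42],0],[[0,2.69,-4.42],0]]' |grep -E 'pos|force|gap'; python3 -m crank '[[[0,0.44,-0.48],0],[[0,0.91,-0.94],0],[[0,1.4,-1.37],0],[[0,1.89,-1.79],0],[[0,2.4,-2.2],0],[[0,2.94,-2.56],0],[[0,3.5,-2.9],0],[[0,4.05,-3.23],0],[[0,4.05,-3.23],0],[[0,4.05,-3.23],0]]'
python3 - <<'E'
import cv2
from h import *
a=manip.snapshot("side")[:,:,::-1][150:350,200:440];b=manip.snapshot("scene")[:,:,::-1][150:330,220:450]
a=cv2.resize(a,(400,333),interpolation=cv2.INTER_CUBIC);b=cv2.resize(b,(400,333),interpolation=cv2.INTER_CUBIC)
cv2.imwrite("pics/end.png",np.hstack([a,b]))
E
```

```text
tcp_pos: [0.4928, 0.02, 0.185]
force: [-8.7, -5.1, 1.7]
finger_gap: 0.119
t: 22.9
tcp_pos: [0.5326, 0.0261, 0.2194]
tool_rot: [0.651, 0.759, -0.003, -0.002]
force: [-12.0, -3.8, 16.7]
finger_gap: 0.121
```

View pics/end.png

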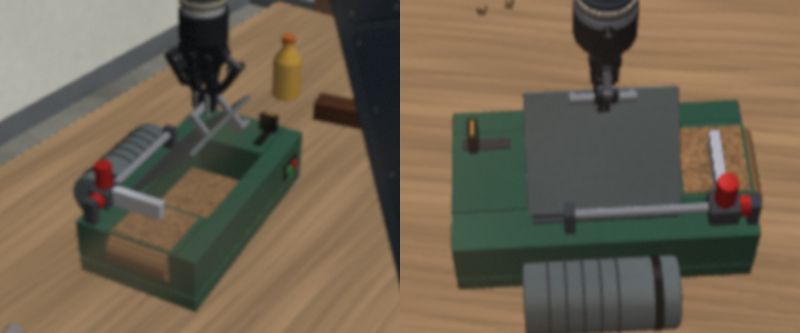

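The cover is up near 45° with the fence at the collar. The wrist force is radial, from a slightly tight arc, so I'll ease it and check that the hold is steady.

```bash
python3 -m crank '[[[0,-0.1,-0.2],0],[[0,-0.2,-0.4],0],[[0,-0.2,-0.4],0],[[0,-0.2,-0.4],0]]' |grep -E 'pos|force|gap'; python3 -m crank '[[[0,0,0],0],[[0,0,0],0],[[0,0,0],0],[[0,0,0],0],[[0,0,0],0],[[0,0,0],0],[[0,0,0],0],[[0,0,0],0],[[0,0,0],0],[[0,0,0],0]]'
python3 - <<'E'
from h import *
p=manip.sense()['tcp_pos'];d=np.array([np.hypot(p[0]-.4645,p[1]-.0155),p[2]-.1292])
a=np.array([-.143,.042]);b=a+d
print(np.degrees(np.arctan2(b[1],-b[0])-np.arctan2(a[1],-a[0])),np.hypot(*b),np.hypot(*a))
E
```

```text
tcp_pos: [0.5341, 0.0263, 0.2205]
force: [-0.7, -2.0, -7.8]
finger_gap: 0.119
t: 24.4
tcp_pos: [0.5345, 0.0264, 0.2208]
tool_rot: [0.651, 0.759, 0.0, 0.0]
force: [4.8, -1.0, -16.4]
finger_gap: 0.12
45.24848293763951 0.15188750212208196 0.14904026301640774
```

```bash
for i in 1; do python3 -m crank '[[[0,0.1,0.2],0],[[0,0.1,0.2],0],[[0,0.1,0.2],0],[[0,0.1,0.2],0],[[0,0.1,0.2],0],[[0,0.1,0.2],0],[[0,0.1,0.2],0],[[0,0.1,0.2],0],[[0,0.1,0.2],0],[[0,0.1,0.2],0]]'|grep -E 'pos|force|gap'; done;  python3 -m crank '[[[0,0,0],0],[[0,0,0],0],[[0,0,0],0],[[0,0,0],0],[[0,0,0],0],[[0,0,0],0],[[0,0,0],0],[[0,0,0],0],[[0,0,0],0],[[0,0,0],0]]'
python3 - <<'E'
import cv2
from h import *
a=manip.snapshot("side")[:,:,::-1][180:320,240:400]
cv2.imwrite("pics/end2.png",cv2.resize(a,(640,560),interpolation=cv2.INTER_CUBIC))
E
```

```text
tcp_pos: [0.5339, 0.0263, 0.2203]
force: [-4.5, -1.7, 1.3]
finger_gap: 0.121
t: 26.4
tcp_pos: [0.534, 0.0263, 0.2203]
tool_rot: [0.651, 0.759, -0.001, -0.001]
force: [-4.7, -2.1, 2.1]
finger_gap: 0.117
```

View pics/end2.png

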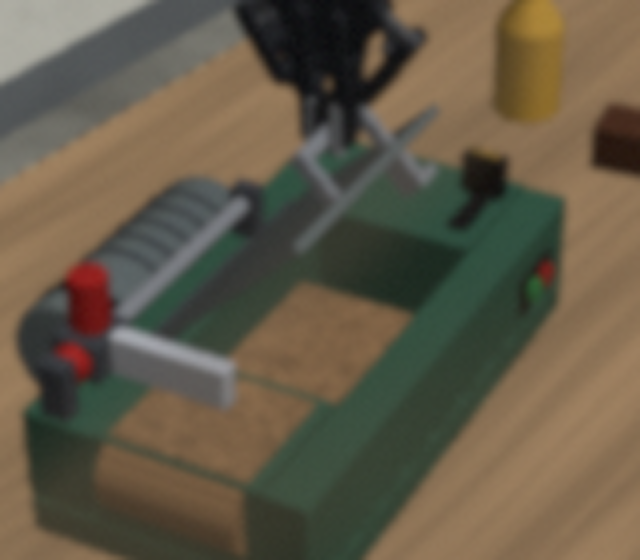

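The cover stands at about 45° with its bar between the fingers. The fence is against the collar, and position and force are steady. Handing in.

```bash
python3 -c "
from station import manip
manip.sign_off()"
```

```text
the job is handed in; nothing more can be done
```

The belt sander's cover is open and held by its pull at about 45°. I handed the job in at about 26 s, in that pose and grip.

1. **Fence:** I pinched its knob and slid it about 113 mm to a hard stop. The pushing force rose to 16 N with no further movement, and the pictures show the carriage touching the red collar.
2. **First tug, catch knob untouched:** the cover stopped hard after about 9 mm at the gripper, with the force climbing to about 35 N. It was caught, so I let it down and released it.
3. **Catch:** I slid its knob about 24 mm to a hard stop at the open end.
4. **Second try:** the cover lifted freely at about 4 N, and I raised it along its arc. The arc was slightly tight and put about 20 N on the wrist, so I eased the pose.

**Last checks:**
- **Cover angle:** gripper travel gave about 45°. I took that reading just before the last 2 mm adjustment.
- **Hold:** position was steady over 1 s, with about 5 N at the wrist and the bar still in the fingers.
- **Fence:** still at the collar in the last picture.
- **Bystanders:** I never went near the glue, the offcut or the hammer. The hammer was outside the last picture.

**Disagreements:**
- The first tug rose 9 to 11 mm at the gripper, against the stated 6 to 7 mm. I put that down to slip or give in the pads.
- The image fits for the sander's position differed by up to 5 mm, but all three grasps landed well.

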